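# Open the cocoa cut-test board

## Robot

A 7-joint arm with a two-finger parallel gripper is mounted at the origin on the work surface. World frame = base frame: x ahead of the robot, y to its left, z up, the work surface at z = 0. Lengths are in m, angles in rad, forces in N, time in s.
With the tool pointing down it reaches from about 0.4 to 0.925 m from the base axis. Payload 5.6 kg.
Tool frame: the origin (TCP) lies on the centre line of the jaws, within the pads' length; the fingertips stand 22 mm ahead of it and the grasp point (between the pads) lies 3 mm ahead of it; z points along the fingers, y is the line along which they close (so a half turn about z gives the same grasp; the last joint's range is limited). The gripper opens to 85 mm and grips with 20 to 120 N. Pads are 22 mm wide; open, the fingers measure 114 mm over their backs; the gripper's body (76 mm by 85 mm) begins 54 mm behind the grasp point. The pads swing forward as they close: fully open they stand 13 mm farther back than shut.
Start: joints at [-1.179, 0.468, -0.012, 1.603, 0.006, 1.071, -0.056], TCP at [0.274, 0.59, 0.218] pointing down, gripper open.
Joint ranges: [-2.53, 2.53], [-0.31, 2.02], [-1.57, 1.55], [0.28, 2.44], [-1.29, 4.43], [0.15, 1.84], [-2.92, 2.92]. Speed limits (rad/s): [2.57, 2.57, 3.14, 3.14, 3.14, 3.14, 3.14].

## Interface

Orientations are given as [roll, pitch, yaw] about the fixed x, y, z axes, in that order (R = Rz(yaw) Ry(pitch) Rx(roll)).
In Python, from workcell import env gives the robot as it stands.
- The arm moves only by the shell command python3 -m handwheel 'ROWS' [FORCE]. ROWS is JSON, a list of rows, each a list of 5 numbers: the finger opening in mm, from 0 to 85.4, then the shift along the tool's x, y, z in mm, then the turn about the tool's z in degrees. In form: [[grip, dx, dy, dz, roll], ...]. A call has 1 to 20 rows; each row shifts and turns the commanded pose from where the row before left it, along the tool's axes as they then stand; what a row does not reach is not made up. A row lasts 1/10 s, in which the tool goes at most 50 mm and 8.59 degrees, less where a joint would pass 70% of its speed; a pose out of reach is approached as far as the arm can. A call is refused whole if a number of a shift passes 50 or a number of a turn 8.59, either way. A call with a gripper value outside its range is refused whole. The fingers move at their own pace and stop on an object; FORCE is the grip in N (left out, the last holds). Time passes only in rows, so rows that do not move let the fingers close. It gives the time, the measured TCP pose, the force, the opening and the grip force at its end, in the units of the state.
- env.observe(): the state, without advancing time (a new reading comes with each control period).
- env.snapshot(name): name is "scene" or "top" or "wrist"; returns (picture, depth): 400x640x3 uint8, red, green, blue; 400x640 float32, m along the optical axis (not along the pixel's ray), 0 where there is no reading.
- env.camera_model(name): a dict with "K" (3x3 intrinsics, pixels), "camera_from_world" (4x4, takes a point from world to camera coordinates); the wrist camera has in their place "T_tool_cam" (4x4, takes a point from camera to tool coordinates, whose origin is the TCP and whose axes are the flange's). Camera axes: x right, y down, z forward; pixel columns grow to the right and rows downward; lengths in m; the calibration is good to about 2 mm. The wrist camera is an equidistant fisheye: a pixel r from the principal point sees the ray r / f radians off the axis. A picture is of the moment at which its call begins: read the wrist's pose just before it. camera_model takes no time and is no camera call.
- env.finish_job(): hands the job in; it is judged then, once.
Trained networks look in the newest picture that a camera, given by its name, has taken for a name from the list of things; names that differ only in an ending like _2 or _b are one class to them, and where a whole thing is asked for, a point or a joint stands for the part that bears it (a point fixed in the world has none). Each returns a list of dicts, best first, with "conf" (0 to 1); they miss things now and then, are a little off and sometimes report something else, mostly with a low value. They report only what shows in the picture. A call takes as long as a camera call.
- env.search_frame(camera, name): "at" ([x, y, z] in m, in world coordinates, good to about 4 mm: the middle of the surface that is visible of it).
The state is a dict: "time_s": time; "joints": joint angles; "joint_velocities": joint speeds; "effort": joint torques, N m; "eef_pos": TCP position; "tool_rot": TCP orientation; "wrist_force": force on the tool from outside, world axes, zero at the start; "moment": the same for the moment, N m; "grip_width": finger opening in m; "finger_force": force on a finger pad.
Only numpy, scipy, OpenCV 4.12 (cv2) and the standard library are available. Lean on these libraries where they do the work, as an engineer would, in place of code of your own. Each camera call takes 0.05 s, during which the arm holds its last target. There are 200 camera calls.

## Task

The beans in the hinged cut-test board have been sliced and must now be shown for grading: with a fingertip, push the upper leaf up by its orange thumb tab, which has room beneath it, on over its spine, and press it down until it lies flat on the other side with its cut beans facing up. Only push the leaf with the fingers, slowly and lightly: do not grip it, force it or let it slam. Leave the knife, the bowl of beans and the cocoa pod where they are.

Things in the scene. Friction and masses are not known exactly. Their poses are not given: they have to be found in the camera images.
- cutter: Cut-test board, fixed: two white plates in aluminium frames, hinged like a book, each 256 x 104 x 16 mm with four 16 mm rubber feet. Origin on the counter below mid-spine; x along the spine, y across it, z up. Lower half at y -5 to -109 mm, top 32 mm high; closed, the leaf lies on it (34 to 50 mm high, feet to 66). The leaf opens over to y +5 to +137 mm, free counter
- spine_mid (a point): The middle of the hinge axis, 33 mm above the counter; the axis runs along the board's x
- leaf (a joint): Angle of the upper leaf about the spine, rad: 0 closed, 1.57 upright, 3.14 flat on the other side (firm end stop, on its rubber feet). It may start ajar by up to 0.3. Leaf about 0.3 kg; the hinge is stiff with friction (0.3 Nm), so the leaf stays where it is left; 3 to 5 N at the tab moves it
- tab_edge (a point): Middle of the outer edge of the leaf's orange thumb tab, on the side facing down when closed; 137 mm from the hinge axis. The tab is a 5 mm plate, 60 mm along the spine, standing 28 mm out at the middle of the leaf's free edge. Closed, its underside is 34 mm above the counter with free space below, 28 mm deep to the lower frame; opened, that side faces up, 32 mm high
- knife: Bystander, loose: the board's knife, a steel blade 150 x 50 mm with a 105 mm black handle, 22 mm high, lying beyond the place of the opened leaf. Origin on the counter near its middle; x along it towards the blade's end
- bowl: Bystander, loose: white bowl of cocoa beans, 92 mm across, 45 mm high, beyond the +x end of the board. Origin under its centre
- pod: Bystander, loose: yellow ribbed cocoa pod lying on its side, 180 mm long, 79 mm thick. Origin on the counter under its middle; x along it, stalk at -x

How it is judged:
By the outcome, as a careful person would: the job done as asked, in the order asked, and still so for the second after the job is handed in, with the robot touching nothing.
It also fails if it takes over 58 s, if anything falls off the work surface, if the arm or the gripper's body presses on something with over 40 N, if the wrist force passes 120 N, or if a joint passes its speed limit or range.

## Working session

There is one attempt and no reset: what is moved stays moved. The work goes in short steps, Python scripts to look and compute and a shell command to move; the robot and the scene stay as the last step left them, time stands still between calls to the robot, and variables do not carry over. Pictures are saved under pics/ and viewed, at most 10 in all, crops included, and the job is handed in when it is done.

```bash
mkdir -p pics; ls; cat > h.py <<'E'
import numpy as np,cv2
from workcell import env
np.set_printoptions(precision=4,suppress=True)
def save(cam,fn):
    im,d=env.snapshot(cam); cv2.imwrite('pics/'+fn,im[:,:,::-1]); return im,d
def world(cam,d,u,v):
    m=env.camera_model(cam);K=np.array(m['K']);T=np.linalg.inv(np.array(m['camera_from_world']))
    z=d[v,u]; p=np.linalg.inv(K)@[u,v,1]*z
    return (T@np.r_[p,1])[:3]
E
python3 - <<'E'
from h import *
s=env.observe(); print(s['time_s'],s['eef_pos'],s['tool_rot'],s['wrist_force'])
for c in ['top','scene']:
    im,d=save(c,c+'1.png'); np.save(c+'1.npy',d)
    for n in ['cutter','spine_mid','leaf','tab_edge','knife','bowl','pod']:
        print(c,n,[(np.round(r['at'],3),round(r['conf'],2)) for r in env.search_frame(c,n)[:2]])
E
```

```text
pics
0.0 [0.2736 0.589  0.2167] [-3.1397  0.0001  2.7067] [-0.0158 -0.0866 -0.2368]
top cutter [(array([ 0.544, -0.059,  0.058]), 0.91)]
top spine_mid [(array([ 0.546, -0.063,  0.057]), 0.87)]
top leaf [(array([ 0.537, -0.062,  0.057]), 0.96), (array([ 0.545, -0.058,  0.054]), 0.27)]
top tab_edge [(array([ 0.542, -0.059,  0.053]), 0.93)]
top knife [(array([0.643, 0.186, 0.015]), 0.72)]
top bowl [(array([ 0.747, -0.052,  0.037]), 0.55)]
top pod [(array([ 0.61 , -0.26 ,  0.065]), 0.59)]
scene cutter [(array([ 0.579, -0.087,  0.055]), 0.84)]
scene spine_mid [(array([ 0.578, -0.087,  0.053]), 0.87)]
scene leaf [(array([ 0.559, -0.082,  0.052]), 0.94)]
scene tab_edge [(array([ 0.558, -0.078,  0.055]), 0.63)]
scene knife [(array([0.646, 0.18 , 0.013]), 0.79)]
scene bowl [(array([ 0.754, -0.06 ,  0.037]), 0.76)]
scene pod []
```

View pics/top1.png

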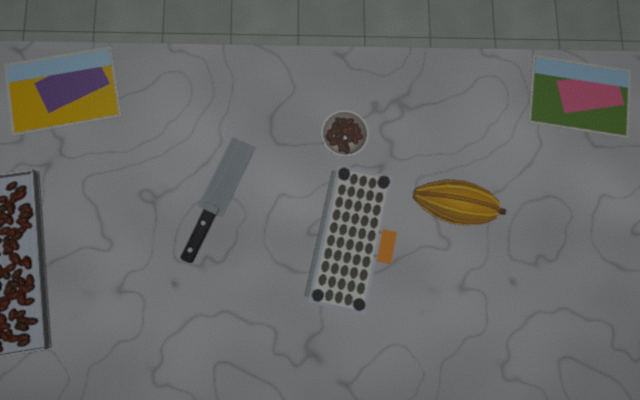

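View pics/scene1.png

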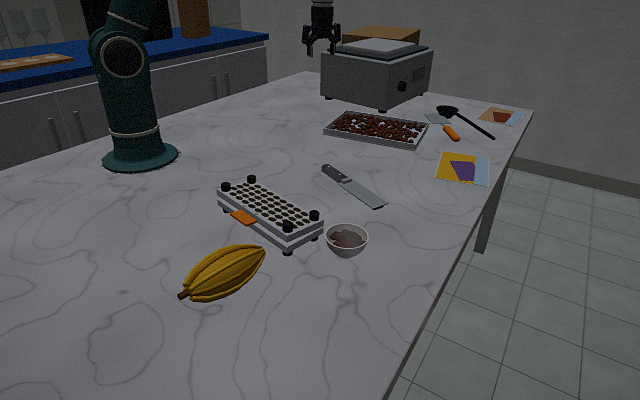

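```bash
python3 - <<'E'
from h import *
im=cv2.cvtColor(cv2.imread('pics/top1.png'),cv2.COLOR_BGR2HSV); d=np.load('top1.npy')
m=((im[...,0]>4)&(im[...,0]<16)&(im[...,1]>170)&(im[...,2]>120)).astype(np.uint8)
n,l,st,c=cv2.connectedComponentsWithStats(m)
for i in range(1,n):
    if st[i,4]>30:
        v,u=np.where(l==i); P=np.array([world('top',d,a,b) for a,b in zip(u,v)])
        print(st[i],c[i],np.median(P,0),P.min(0),P.max(0))
E
```

```text
[386 232  10  11  37] [390.4595 236.7297] [ 0.5462 -0.1342  0.0484] [ 0.5371 -0.1422  0.0448] [ 0.5553 -0.1253  0.0522]
```

The top view shows the closed board, with the orange tab at about (386,247) on the world −y side. The spine is on the left, from (335,170) to (307,298), and the knife, bowl and pod are all clear of the swing. Next I fit the board's pose.

```bash
python3 - <<'E'
from h import *
for cam in ['top','scene']:
    b=cv2.imread(f'pics/{cam}1.png'); im=cv2.cvtColor(b,cv2.COLOR_BGR2HSV); d=np.load(cam+'1.npy')
    vv,uu=np.mgrid[:400,:640]; m=env.camera_model(cam);K=np.array(m['K']);T=np.linalg.inv(np.array(m['camera_from_world']))
    W=(np.stack([(uu-K[0,2])/K[0,0],(vv-K[1,2])/K[1,1],np.ones_like(uu)],-1)*d[...,None])@T[:3,:3].T+T[:3,3]
    near=(abs(W[...,0]-.54)<.17)&(W[...,1]<0.02)&(W[...,1]>-.17)&(d>0)
    o=near&(im[...,0]>3)&(im[...,0]<20)&(im[...,1]>120)
    P=W[o]; print(cam,'tab',o.sum(),P.mean(0),cv2.minAreaRect((P[:,:2]*1e3).astype(np.float32)))
    h=near&(W[...,2]>.028)&(W[...,2]<.09)
    n,l,st,c=cv2.connectedComponentsWithStats(h.astype(np.uint8)); i=1+st[1:,4].argmax(); q=W[l==i]
    print('board',cv2.minAreaRect((q[:,:2]*1e3).astype(np.float32)))
    wmask=(l==i)&(im[...,2]<200)&~o&(W[...,2]>.04); q=W[wmask]
    for k in range(4):
        A=np.c_[q[:,:2],np.ones(len(q))]; s=np.linalg.lstsq(A,q[:,2],rcond=None)[0]; r=q[:,2]-A@s; q=q[abs(r)<max(.003,1.5*r.std())]
    print('plane',s,len(q),q[:,2].min(),q[:,2].max())
    f=(l==i)&(b.max(-1)<45); n,l2,st,c=cv2.connectedComponentsWithStats(f.astype(np.uint8))
    for k in range(1,n):
        if st[k,4]>25: print('foot',c[k],st[k,4],np.median(W[l2==k],0))
E
```

```text
top tab 452 [ 0.5295 -0.1253  0.0483] ((529.7630004882812, -125.09375762939453), (25.551101684570312, 58.765201568603516), 77.15636444091797)
board ((542.5867919921875, -69.77719116210938), (140.9686279296875, 256.4430236816406), 77.10887908935547)
plane [-0.0211 -0.0837  0.0604] 7216 0.046518397350515994 0.06097665562403043
foot [343.726  173.6438] 73 [ 0.66   -0.0475  0.0668]
foot [383.3571 181.8571] 70 [ 0.6442 -0.1182  0.0724]
foot [317.3056 294.7222] 72 [0.4438 0.0028 0.0664]
foot [358.9565 304.2899] 69 [ 0.4281 -0.0698  0.0731]
scene tab 279 [ 0.5379 -0.1187  0.0511] ((550.3832397460938, -84.61639404296875), (121.61690521240234, 235.43470764160156), 80.4771499633789)
board ((545.0831298828125, -74.94100952148438), (137.46676635742188, 259.19384765625), 77.06440734863281)
plane [-0.0202 -0.0815  0.0618] 2419 0.04913352405981625 0.062005338178596214
foot [250.2099 179.6296] 81 [ 0.4497 -0.0073  0.0634]
foot [226.4792 186.7396] 96 [ 0.4362 -0.0758  0.0694]
foot [313.7263 215.2632] 95 [ 0.6681 -0.0562  0.0653]
foot [286.5676 225.6486] 148 [ 0.6505 -0.1237  0.0674]
```

```bash
python3 -m handwheel '[[0,0,0,0,7.8],[0,0,0,0,7.8],[0,0,0,0,7.8],[0,0,0,0,7.8],[0,0,0,0,7.8],[0,0,0,0,7.8],[0,0,0,0,7.8],[0,0,0,0,7.8],[0,0,0,0,7.8],[0,0,0,0,7.8]]' 20
python3 -m handwheel '[[0,-33.8,20.4,0,0],[0,-33.8,20.4,0,0],[0,-33.8,20.4,0,0],[0,-33.8,20.4,0,0],[0,-33.8,20.4,0,0],[0,-33.8,20.4,0,0],[0,-33.8,20.4,0,0],[0,-33.8,20.4,0,0],[0,-33.8,20.4,0,0],[0,-33.8,20.4,0,0],[0,-33.8,20.4,0,0],[0,-33.8,20.4,0,0],[0,-33.8,20.4,0,0],[0,-33.8,20.4,0,0],[0,-33.8,20.4,0,0],[0,-33.8,20.4,0,0],[0,-33.8,20.4,0,0],[0,-33.8,20.4,0,0],[0,-33.8,20.4,0,0],[0,-33.8,20.4,0,0]]'
```

```text
time_s: 1.8
eef_pos: [0.2738, 0.5896, 0.2177]
tool_rot: [-3.142, -0.0, 1.34]
wrist_force: [-0.9, 0.3, 0.1]
grip_width: 0.0002
finger_force: 0.0
time_s: 3.8
eef_pos: [0.5209, -0.1619, 0.2179]
tool_rot: [3.141, -0.0, 1.346]
wrist_force: [0.3, 0.2, 0.4]
grip_width: -0.0004
finger_force: 0.0
```

```bash
cat >> h.py <<'E'
S=np.array([.5571,-.0047]); Y=np.array([.223,.975]); X=np.array([.975,-.223])
def st():
    s=env.observe(); p=np.array(s['eef_pos']); f=np.array(s['wrist_force'])
    print('t',round(s['time_s'],1),'board x,y of TCP, tip z above axis mm',np.round(1e3*np.array([(p[:2]-S)@X,(p[:2]-S)@Y,p[2]-.022-.033]),1),'Fx,Fy,Fz board',np.round([f[:2]@X,f[:2]@Y,f[2]],1))
def tabang():
    im,d=env.snapshot('top')
    m=env.camera_model('top');K=np.array(m['K']);T=np.linalg.inv(np.array(m['camera_from_world']))
E
python3 -m handwheel '[[0,0,0,20,0],[0,0,0,20,0],[0,0,0,20,0],[0,0,0,20,0],[0,0,0,20,0],[0,0,0,20,0],[0,0,0,20,0],[0,0,0,15,0],[0,0,0,8,0],[0,0,0,0,0]]' >/dev/null
python3 - <<'E'
from h import *
st(); save('top','top2.png')
E
```

```text
t 4.8 board x,y of TCP, tip z above axis mm [  -1.5 -160.2   -1.1] Fx,Fy,Fz board [-0.7  0.1 -0.3]
```

```bash
python3 -m handwheel '[[0,3,0,0,0],[0,3,0,0,0],[0,2,0,0,0],[0,1,0,0,0],[0,0,0,0,0]]' >/dev/null
python3 - <<'E'
from h import *
st(); im,d=save('scene','s2.png'); cv2.imwrite('pics/s2c.png',cv2.resize(im[130:280,180:360,::-1],None,fx=4,fy=4))
E
```

```text
t 5.3 board x,y of TCP, tip z above axis mm [  -0.9 -150.8   -0.1] Fx,Fy,Fz board [-0.2  0.2 -0.1]
```

View pics/s2c.png

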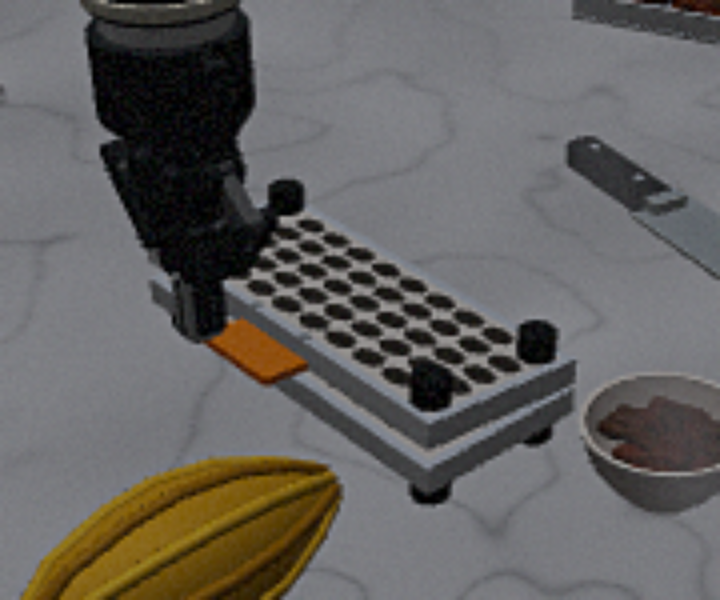

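Picture: the closed fingers stand just in front of the tab edge, at crop (200,310), with the tab at (255,350). Nothing is touching yet. I'll ease in.

```bash
python3 -m handwheel '[[0,1,0,0,0],[0,1,0,0,0],[0,1,0,0,0],[0,0,0,0,0]]' >/dev/null; python3 -c 'from h import *;st()'
python3 -m handwheel '[[0,1,0,0,0],[0,1,0,0,0],[0,0,0,0,0]]' >/dev/null; python3 -c 'from h import *;st()'
```

```text
t 5.8 board x,y of TCP, tip z above axis mm [  -1.  -148.    -0.4] Fx,Fy,Fz board [ 0.4  0.7 -0.8]
t 6.1 board x,y of TCP, tip z above axis mm [  -1.  -145.9   -0.3] Fx,Fy,Fz board [0.2 0.7 0.3]
```

```bash
python3 -m handwheel '[[0,1,0,0,0],[0,1,0,0,0],[0,0,0,0,0]]' >/dev/null; python3 -c 'from h import *;st()'
python3 -m handwheel '[[0,1,0,0,0],[0,1,0,0,0],[0,0,0,0,0]]' >/dev/null; python3 -c 'from h import *;st()'
```

```text
t 6.4 board x,y of TCP, tip z above axis mm [  -1.  -143.9   -0.3] Fx,Fy,Fz board [-0.5 -0.3 -1. ]
t 6.7 board x,y of TCP, tip z above axis mm [  -1.  -142.    -0.3] Fx,Fy,Fz board [0.  0.5 0.4]
```

```bash
python3 -m handwheel '[[0,1,0,0,0],[0,1,0,0,0],[0,0,0,0,0]]' >/dev/null; python3 -c 'from h import *;st()'
python3 -m handwheel '[[0,1,0,0,0],[0,1,0,0,0],[0,0,0,0,0]]' >/dev/null; python3 -c '
from h import *
st(); im,d=save("top","t3.png"); cv2.imwrite("pics/t3c.png",cv2.resize(im[160:320,290:450,::-1],None,fx=3.7,fy=3.7))
print(env.camera_model("wrist"))'
```

```text
t 7.0 board x,y of TCP, tip z above axis mm [  -1.  -140.    -0.3] Fx,Fy,Fz board [-0.7  0.5 -0.3]
t 7.3 board x,y of TCP, tip z above axis mm [  -1.  -137.9   -0.3] Fx,Fy,Fz board [0.7 0.3 1.2]
{'K': array([[309.7069,   0.    , 322.5259],
       [  0.    , 309.7069, 197.7071],
       [  0.    ,   0.    ,   1.    ]]), 'T_tool_cam': array([[-0.0002, -0.9448, -0.3275,  0.0848],
       [ 1.    , -0.0002, -0.0001,  0.0004],
       [ 0.    , -0.3275,  0.9448, -0.1557],
       [ 0.    ,  0.    ,  0.    ,  1.    ]])}
```

View pics/t3c.png

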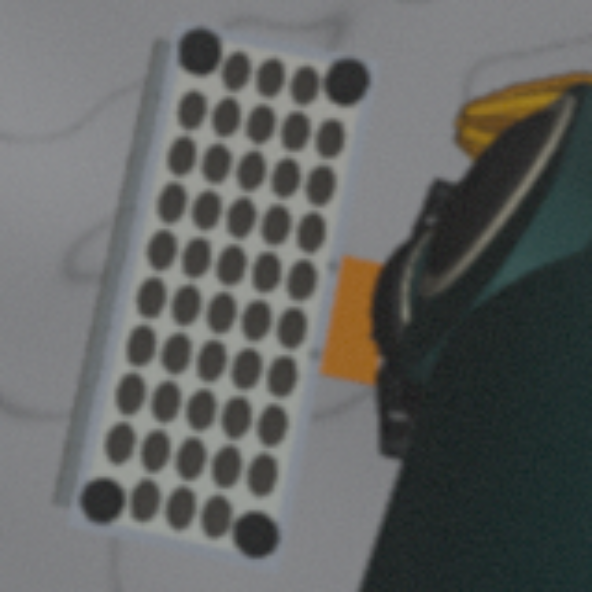

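The top crop shows the gripper over the outer part of the tab, whose visible part is at (350,320), centred along it. The arm hides the fingertips, so I'll look with the wrist camera.

```bash
python3 -c '
from h import *
im,d=save("wrist","w1.png"); np.save("w1.npy",d)'
```

```text
(no output)
```

View pics/w1.png

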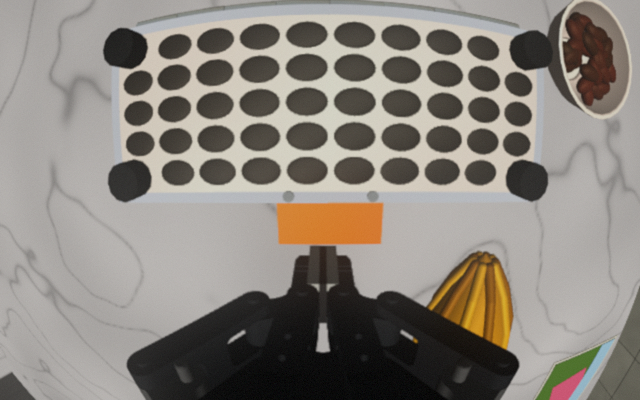

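Wrist picture: the tab's outer edge is at row 244, and the closed fingertips sit at about (322,247), just outside it and close to centred. Contact should be near.

```bash
python3 -m handwheel '[[0,1,0,0,0],[0,1,0,0,0],[0,0,0,0,0]]' >/dev/null; python3 -c 'from h import *;st()'
python3 - <<'E'
from h import *
d=np.load('w1.npy'); m=env.camera_model('wrist');K=m['K'];T=np.array(m['T_tool_cam'])
for u,v in [(300,240),(360,240),(300,210),(330,225),(313,250),(330,250),(313,265),(330,265),(313,280),(330,280)]:
    r=np.array([u-K[0,2],v-K[1,2]]); th=np.hypot(*r)/K[0,0]; ray=np.r_[r/np.hypot(*r)*np.tan(th),1]*d[v,u]
    print(u,v,(T@np.r_[ray,1])[:3]*1e3)
E
```

```text
t 7.7 board x,y of TCP, tip z above axis mm [  -1.  -135.9   -0.3] Fx,Fy,Fz board [-0.9  0.5 -0.2]
300 240 [  3.5845 -12.6474   4.0714]
360 240 [ 3.1713 22.19    4.7032]
300 210 [ 21.7068 -12.2304   5.4235]
330 225 [12.6018  4.6271  5.2654]
313 250 [ 11.8265  -4.2676 -22.8697]
330 250 [ 11.6134   4.026  -22.4781]
313 265 [ 11.3638  -3.91   -36.1378]
330 265 [ 11.8041   3.7148 -36.8493]
313 280 [ 10.6807  -3.6227 -47.1843]
330 280 [ 10.8737   3.5013 -47.4609]
```

```bash
python3 - <<'E'
from h import *
im,d=save('scene','s3.png'); m=env.camera_model('scene');K=np.array(m['K']);T=np.array(m['camera_from_world'])
s=env.observe(); p=np.array(s['eef_pos']); print(p)
b=im[:,:,::-1].copy(); big=cv2.resize(b[150:250,180:280],None,fx=6,fy=6,interpolation=cv2.INTER_CUBIC)
big=cv2.convertScaleAbs(big,alpha=2.2,beta=15)
for dz,c in [(-.022,(0,0,255)),(0,(0,255,0)),(.020,(255,0,0))]:
    q=T@np.r_[p+[0,0,dz],1]; uv=(K@q[:3])[:2]/q[2]; print(dz,uv,q[2],d[int(round(uv[1])),int(round(uv[0]))])
    cv2.circle(big,tuple(int(x) for x in (uv-[180,150])*6+3),4,c,1)
cv2.imwrite('pics/s3c.png',big)
E
```

```text
[ 0.5258 -0.1371  0.0547]
-0.022 [238.0219 224.453 ] 0.856298067808362 0.9140048
0 [237.1369 215.9693] 0.8453747774443494 0.8503316
0.02 [236.3122 208.0643] 0.8354445134770652 0.81999236
```

View pics/s3c.png

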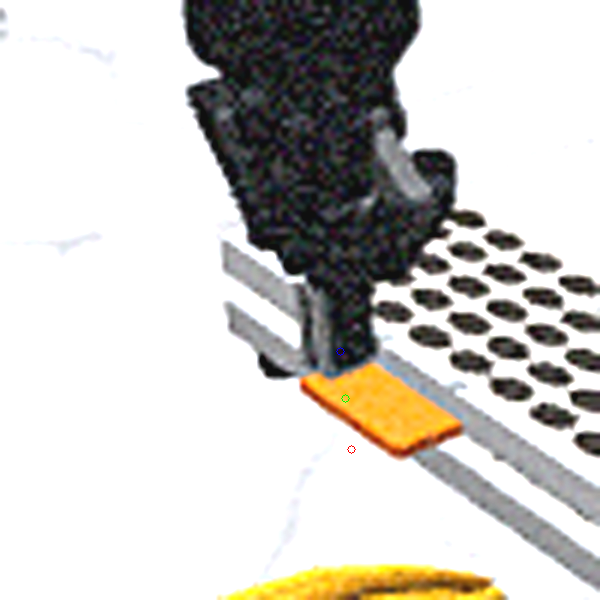

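Both cameras agree: the fingertips end about 20 mm above the stated TCP (the blue mark), so they are hovering above the tab. I'll back off, then lower carefully with force checks.

```bash
python3 -m handwheel '[[0,-8,0,0,0],[0,-8,0,0,0],[0,-8,0,0,0],[0,0,0,6,0],[0,0,0,6,0],[0,0,0,5,0],[0,0,0,0,0]]' >/dev/null; python3 - <<'E'
from h import *
st(); im,d=save("wrist","w2.png"); m=env.camera_model('wrist');K=m['K'];T=np.array(m['T_tool_cam'])
for v in range(205,262,4):
    o=[]
    for u in (314,331):
        r=np.array([u-K[0,2],v-K[1,2]]); th=np.hypot(*r)/K[0,0]; ray=np.r_[r/np.hypot(*r)*np.tan(th),1]*d[v,u]
        o.append(np.round((T@np.r_[ray,1])[:3]*1e3,1))
    print(v,*o)
E
```

```text
t 8.4 board x,y of TCP, tip z above axis mm [  -1.8 -159.8  -18.4] Fx,Fy,Fz board [-0.6 -0.4  0.4]
205 [ 31.5  -3.8 -12.9] [ 31.7   4.5 -13.2]
209 [ 29.5  -3.8 -13.2] [ 29.6   4.6 -13.4]
213 [ 27.6  -3.8 -13.6] [ 27.4   4.6 -13.1]
217 [ 25.2  -3.9 -12.9] [ 25.1   4.6 -12.8]
221 [ 22.9  -3.9 -12.8] [ 22.8   4.6 -12.5]
225 [-1.8 -5.4 37.3] [-1.6  6.1 36.9]
229 [-4.9 -5.5 37.6] [-4.3  6.2 36.3]
233 [-8.2 -5.5 38. ] [-7.3  6.2 36.1]
237 [-11.1  -5.6  37.7] [-10.3   6.2  36. ]
241 [-14.1  -5.6  37.4] [-13.9   6.3  37.1]
245 [-17.4  -5.6  37.6] [-17.    6.3  36.8]
249 [ 11.8  -3.8 -21.8] [ 11.8   4.5 -21.8]
253 [ 11.2  -3.7 -24.8] [ 11.3   4.5 -24.8]
257 [ 11.   -3.7 -28.3] [ 11.    4.4 -28.3]
261 [ 11.7  -3.5 -33.2] [ 11.1   4.3 -32.2]
```

Confirmed: the counter shows between finger and tab, and the tip is 20 mm behind the TCP. I'll lower another 22 mm and approach the edge.

```bash
sed -i 's/p\[2\]-.022-.033/p[2]+.020-.033/; s/tip z above axis/tip z(20 behind) above axis/' h.py
python3 -m handwheel '[[0,0,0,6,0],[0,0,0,6,0],[0,0,0,5,0],[0,0,0,5,0],[0,3,0,0,0],[0,3,0,0,0],[0,2,0,0,0],[0,0,0,0,0]]' >/dev/null; python3 -c 'from h import *;st()'
python3 -m handwheel '[[0,1,0,0,0],[0,1,0,0,0],[0,1,0,0,0],[0,0,0,0,0]]' >/dev/null; python3 -c 'from h import *;st()'
```

```text
t 9.3 board x,y of TCP, tip z(20 behind) above axis mm [  -0.8 -151.5    2.9] Fx,Fy,Fz board [-0.3  0.9  0.3]
t 9.7 board x,y of TCP, tip z(20 behind) above axis mm [  -1.  -149.     2.7] Fx,Fy,Fz board [0.6 0.8 0.2]
```

```bash
python3 -m handwheel '[[0,1,0,0,0],[0,1,0,0,0],[0,0,0,0,0]]' >/dev/null; python3 -c 'from h import *;st()'
python3 -m handwheel '[[0,1,0,0,0],[0,0,0,0,0]]' >/dev/null; python3 -c 'from h import *;st()'
```

```text
t 10.0 board x,y of TCP, tip z(20 behind) above axis mm [  -1.  -148.7    2.7] Fx,Fy,Fz board [ 0.7 -5.8 -0.4]
t 10.2 board x,y of TCP, tip z(20 behind) above axis mm [  -0.9 -148.7    2.8] Fx,Fy,Fz board [-0.5 -7.7 -1.3]
```

Contact at 7.7 N. Now lifting with the fingers held against the edge.

```bash
python3 -m handwheel '[[0,0.5,0,-1,0],[0,0.5,0,-1,0],[0,0,0,-1,0],[0,0,0,-1,0],[0,0,0,-1,0],[0,0,0,-1,0],[0,0,0,0,0]]' >/dev/null; python3 - <<'E'
from h import *
st(); im,d=env.snapshot('wrist'); m=env.camera_model('wrist');K=m['K'];T=np.array(m['T_tool_cam'])
hs=cv2.cvtColor(im,cv2.COLOR_RGB2HSV); o=(hs[...,0]>3)&(hs[...,0]<20)&(hs[...,1]>150); v,u=np.where(o&(np.arange(640)[None]>270)&(np.arange(640)[None]<390)&(np.arange(400)[:,None]<290))
print(len(v),u.min(),u.max(),v.min(),v.max())
E
```

```text
t 10.9 board x,y of TCP, tip z(20 behind) above axis mm [  -1.  -148.     8.7] Fx,Fy,Fz board [-0.2 -7.6 -1.5]
6336 271 389 210 264
```

```bash
cat >> h.py <<'E'
from scipy.spatial.transform import Rotation as Ro
def wpts():
    s=env.observe(); im,d=env.snapshot('wrist'); m=env.camera_model('wrist');K=m['K'];T=np.array(m['T_tool_cam'])
    v,u=np.mgrid[:400,:640]; a=(u-K[0,2]);b=(v-K[1,2]); r=np.hypot(a,b)+1e-9; t=np.tan(np.minimum(r/K[0,0],1.3))/r
    P=np.stack([a*t,b*t,np.ones_like(r)],-1)*d[...,None]; P=P@T[:3,:3].T+T[:3,3]
    P=P@Ro.from_euler('xyz',s['tool_rot']).as_matrix().T+np.array(s['eef_pos'])
    Q=np.stack([(P[...,:2]-S)@X,(P[...,:2]-S)@Y,P[...,2]-.033],-1)*1e3; Q[d<=0]=np.nan
    return im,Q
def ang():
    im,Q=wpts(); hs=cv2.cvtColor(im,cv2.COLOR_RGB2HSV); o=(hs[...,0]>3)&(hs[...,0]<20)&(hs[...,1]>150)
    q=Q[o&(abs(Q[...,0])<32)&(np.hypot(Q[...,1],Q[...,2])<145)]
    if len(q)<30: print('no tab',len(q)); return
    a=np.arctan2(q[:,2],-q[:,1]); print('tab n',len(q),'mean y,z',q[:,1:].mean(0).round(1),'R',np.percentile(np.hypot(q[:,1],q[:,2]),[2,98]).round(),'angle(top face)',np.median(a).round(3))
E
python3 -c 'from h import *
ang()'
```

```text
tab n 6882 mean y,z [-123.6   21.5] R [114. 138.] angle(top face) 0.172
```

The leaf rose about 6 mm with the finger and isn't slipping. Now I follow the arc.

```bash
python3 -m handwheel '[[0,0.4,0,-2.7,0],[0,0.45,0,-2.7,0],[0,0.45,0,-2.7,0],[0,0.5,0,-2.7,0],[0,0.55,0,-2.7,0],[0,0.6,0,-2.7,0],[0,0.7,0,-2.7,0],[0,0.75,0,-2.7,0],[0,0.8,0,-2.7,0],[0,0.85,0,-2.6,0]]' >/dev/null; python3 -c 'from h import *
st();ang()'
```

```text
t 12.0 board x,y of TCP, tip z(20 behind) above axis mm [  -1.  -141.3   35.6] Fx,Fy,Fz board [ 0.1 -6.5 -1.4]
tab n 7733 mean y,z [-115.6   45.3] R [111. 137.] angle(top face) 0.374
```

```bash
python3 -m handwheel '[[0,0.9,0,-2.6,0],[0,0.95,0,-2.6,0],[0,1,0,-2.5,0],[0,1.05,0,-2.5,0],[0,1.1,0,-2.5,0],[0,1.15,0,-2.5,0],[0,1.2,0,-2.4,0],[0,1.3,0,-2.4,0],[0,1.3,0,-2.4,0],[0,1.4,0,-2.4,0]]' >/dev/null; python3 -c 'from h import *
st();ang()'
python3 -m handwheel '[[0,1.4,0,-2.4,0],[0,1.45,0,-2.3,0],[0,1.5,0,-2.3,0],[0,1.55,0,-2.3,0],[0,1.6,0,-2.2,0],[0,1.65,0,-2.2,0],[0,1.7,0,-2.2,0],[0,1.7,0,-2.1,0],[0,1.75,0,-2.1,0],[0,1.8,0,-2.1,0]]' >/dev/null; python3 -c 'from h import *
st();ang()'
```

```text
t 13.1 board x,y of TCP, tip z(20 behind) above axis mm [  -1.  -129.5   60.5] Fx,Fy,Fz board [ 0.6 -6.3 -1.5]
tab n 7525 mean y,z [-104.3   67.4] R [111. 137.] angle(top face) 0.574
t 14.1 board x,y of TCP, tip z(20 behind) above axis mm [  -1.  -112.8   82.8] Fx,Fy,Fz board [-0.7 -4.4 -0.7]
tab n 7167 mean y,z [-89.   87.4] R [111. 138.] angle(top face) 0.777
```

```bash
python3 -m handwheel '[[0,1.9,0,-1.8,0],[0,1.9,0,-1.8,0],[0,1.95,0,-1.8,0],[0,2,0,-1.7,0],[0,2,0,-1.7,0],[0,2.05,0,-1.6,0],[0,2.1,0,-1.6,0],[0,2.1,0,-1.5,0],[0,2.15,0,-1.5,0],[0,2.15,0,-1.4,0]]' >/dev/null; python3 -c 'from h import *
st();ang()'
python3 -m handwheel '[[0,2.2,0,-1.6,0],[0,2.2,0,-1.5,0],[0,2.3,0,-1.5,0],[0,2.3,0,-1.4,0],[0,2.3,0,-1.3,0],[0,2.3,0,-1.3,0],[0,2.4,0,-1.2,0],[0,2.4,0,-1.1,0],[0,2.4,0,-1.1,0],[0,2.4,0,-1,0]]' >/dev/null; python3 -c 'from h import *
st();ang()'
```

```text
t 15.2 board x,y of TCP, tip z(20 behind) above axis mm [ -0.9 -93.3  99.6] Fx,Fy,Fz board [-1.5 -8.9  5.8]
tab n 6624 mean y,z [-71.4 102.9] R [111. 138.] angle(top face) 0.965
t 16.2 board x,y of TCP, tip z(20 behind) above axis mm [ -0.7 -68.5 112.4] Fx,Fy,Fz board [ 0.2 -4.8  3.8]
tab n 5978 mean y,z [-48.8 116.2] R [111. 137.] angle(top face) 1.176
```

```bash
python3 -m handwheel '[[0,2.5,0,-1.2,0],[0,2.5,0,-1.1,0],[0,2.5,0,-1,0],[0,2.6,0,-1,0],[0,2.6,0,-0.9,0],[0,2.6,0,-0.9,0],[0,2.6,0,-0.8,0],[0,2.6,0,-0.8,0],[0,2.6,0,-0.7,0],[0,2.6,0,-0.7,0]]' >/dev/null; python3 -c 'from h import *
st();ang()'
python3 -m handwheel '[[0,2.7,0,-0.6,0],[0,2.7,0,-0.5,0],[0,2.7,0,-0.5,0],[0,2.7,0,-0.4,0],[0,2.7,0,-0.3,0],[0,2.7,0,-0.3,0],[0,2.7,0,-0.2,0],[0,2.7,0,-0.1,0],[0,2.7,0,0,0],[0,2.7,0,0,0]]' >/dev/null; python3 -c 'from h import *
st();ang()'
```

```text
t 17.2 board x,y of TCP, tip z(20 behind) above axis mm [ -1.1 -42.  121. ] Fx,Fy,Fz board [ 1.9 -2.1  0.2]
tab n 5091 mean y,z [-24.3 124.5] R [111. 137.] angle(top face) 1.381
t 18.3 board x,y of TCP, tip z(20 behind) above axis mm [ -1.1 -15.2 124.1] Fx,Fy,Fz board [ 0.5 -2.8  1. ]
tab n 3950 mean y,z [  0.4 128. ] R [111. 137.] angle(top face) 1.58
```

```bash
python3 -m handwheel '[[0,2.5,0,0,0],[0,2.5,0,0.1,0],[0,2.5,0,0.1,0],[0,2.5,0,0.1,0],[0,2.5,0,0.1,0],[0,2.5,0,0.2,0],[0,2.5,0,0.2,0],[0,2.5,0,0.3,0],[0,2.4,0,0.4,0],[0,2.4,0,0.4,0]]' >/dev/null; python3 -c 'from h import *
st();ang()'
python3 -m handwheel '[[0,2.4,0,0.4,0],[0,2.4,0,0.5,0],[0,2.4,0,0.5,0],[0,2.4,0,0.6,0],[0,2.4,0,0.6,0],[0,2.4,0,0.7,0],[0,2.4,0,0.8,0],[0,2.4,0,0.8,0],[0,2.4,0,0.8,0],[0,2.3,0,0.9,0]]' >/dev/null; python3 -c 'from h import *
st();ang()'
```

```text
t 19.4 board x,y of TCP, tip z(20 behind) above axis mm [ -1.    9.6 122. ] Fx,Fy,Fz board [-0.2 -2.8 -0.5]
tab n 2163 mean y,z [ 25.1 128.5] R [114. 137.] angle(top face) 1.773
t 20.4 board x,y of TCP, tip z(20 behind) above axis mm [ -0.9  33.6 115.5] Fx,Fy,Fz board [-0.6 -2.6 -0.4]
tab n 1495 mean y,z [ 52.2 123.9] R [135. 137.] angle(top face) 1.971
```

```bash
python3 -m handwheel '[[0,2.3,0,0.9,0],[0,2.3,0,1,0],[0,2.3,0,1,0],[0,2.2,0,1.1,0],[0,2.2,0,1.1,0],[0,2.2,0,1.2,0],[0,2.2,0,1.2,0],[0,2.2,0,1.2,0],[0,2.1,0,1.3,0],[0,2.1,0,1.3,0]]' >/dev/null; python3 -c 'from h import *
st();ang()'
python3 -m handwheel '[[0,2.1,0,1.4,0],[0,2,0,1.4,0],[0,2,0,1.4,0],[0,2,0,1.5,0],[0,2,0,1.5,0],[0,1.9,0,1.6,0],[0,1.9,0,1.6,0],[0,1.9,0,1.6,0],[0,1.8,0,1.7,0],[0,1.8,0,1.7,0]]' >/dev/null; python3 -c 'from h import *
st();ang()'
```

```text
t 21.4 board x,y of TCP, tip z(20 behind) above axis mm [ -0.8  55.6 104.1] Fx,Fy,Fz board [ 0.6 -1.8 -0.1]
tab n 1914 mean y,z [ 72.2 107.2] R [107. 137.] angle(top face) 2.167
t 22.5 board x,y of TCP, tip z(20 behind) above axis mm [-0.8 74.9 88.6] Fx,Fy,Fz board [-0.6 -1.9  0.2]
tab n 2966 mean y,z [92.1 89.1] R [109. 137.] angle(top face) 2.368
```

```bash
python3 -m handwheel '[[0,1.8,0,1.7,0],[0,1.8,0,1.8,0],[0,1.7,0,1.8,0],[0,1.7,0,1.8,0],[0,1.6,0,1.9,0],[0,1.6,0,1.9,0],[0,1.5,0,2,0],[0,1.5,0,2,0],[0,1.4,0,2,0],[0,1.4,0,2.1,0]]' >/dev/null; python3 -c 'from h import *
st();ang()'
python3 -m handwheel '[[0,1.4,0,2.1,0],[0,1.3,0,2.1,0],[0,1.3,0,2.1,0],[0,1.2,0,2.1,0],[0,1.2,0,2.2,0],[0,1.1,0,2.2,0],[0,1.1,0,2.2,0],[0,1.1,0,2.2,0],[0,1,0,2.3,0],[0,1,0,2.3,0]]' >/dev/null; python3 -c 'from h import *
st();ang()'
```

```text
t 23.6 board x,y of TCP, tip z(20 behind) above axis mm [-0.8 90.9 69.7] Fx,Fy,Fz board [-0.6 -1.4  0.9]
tab n 4107 mean y,z [103.5  65.3] R [ 57. 137.] angle(top face) 2.579
t 24.6 board x,y of TCP, tip z(20 behind) above axis mm [ -0.8 102.6  47.8] Fx,Fy,Fz board [-0.2 -1.6 -0.8]
tab n 4752 mean y,z [115.8  42.6] R [ 88. 136.] angle(top face) 2.789
```

```bash
python3 -m handwheel '[[0,0.9,0,2.3,0],[0,0.9,0,2.3,0],[0,0.8,0,2.3,0],[0,0.8,0,2.4,0],[0,0.8,0,2.4,0],[0,0.7,0,2.4,0],[0,0.7,0,2.4,0],[0,0.6,0,2.4,0],[0,0.5,0,2.4,0],[0,0.5,0,2.4,0]]' >/dev/null; python3 -c 'from h import *
st();ang()'
python3 -m handwheel '[[0,0.4,0,2,0],[0,0.4,0,2,0],[0,0.4,0,2,0],[0,0.3,0,2,0],[0,0.3,0,2,0],[0,0.3,0,1.5,0],[0,0.2,0,1.5,0],[0,0.2,0,1.5,0],[0,0,0,1.5,0],[0,0,0,1.5,0],[0,0,0,0,0]]' >/dev/null; python3 -c 'from h import *
st();ang()'
```

```text
t 25.6 board x,y of TCP, tip z(20 behind) above axis mm [ -0.8 109.7  24.1] Fx,Fy,Fz board [-0.4 -0.8  0.3]
tab n 4828 mean y,z [121.8  17.7] R [ 91. 136.] angle(top face) 2.997
t 26.8 board x,y of TCP, tip z(20 behind) above axis mm [ -1.  112.3   6.6] Fx,Fy,Fz board [ 0.  -0.3  0.2]
tab n 4776 mean y,z [123.7  -0.3] R [ 92. 136.] angle(top face) -3.135
```

```bash
python3 -m handwheel '[[0,0.5,0,1,0],[0,0.5,0,1,0],[0,0,0,0,0]]' >/dev/null; python3 -c 'from h import *
st();ang()'
python3 -m handwheel '[[0,0,0,1,0],[0,0,0,1,0],[0,0,0,0,0]]' >/dev/null; python3 -c 'from h import *
st();ang()'
```

```text
t 27.1 board x,y of TCP, tip z(20 behind) above axis mm [ -0.8 112.8   5.5] Fx,Fy,Fz board [-2.1 -2.3  7.8]
tab n 4704 mean y,z [124.   -1.3] R [ 94. 136.] angle(top face) -3.129
t 27.5 board x,y of TCP, tip z(20 behind) above axis mm [ -0.7 112.9   5.3] Fx,Fy,Fz board [-7.1 -3.8 22.8]
tab n 4682 mean y,z [124.1  -1.4] R [ 94. 136.] angle(top face) -3.129
```

The end stop is reached: 23 N and no more motion. Lifting away and checking.

```bash
python3 -m handwheel '[[0,0,0,-2,0],[0,0,0,-3,0],[0,0,0,-8,0],[0,0,0,-15,0],[0,0,0,-20,0],[0,0,0,-20,0],[0,0,0,-20,0],[0,0,0,-20,0],[0,-10,0,-20,0],[0,-20,0,-20,0],[0,-20,0,0,0],[0,0,0,0,0]]' >/dev/null; python3 - <<'E'
from h import *
st();ang(); save('wrist','w9.png'); save('scene','s9.png')
for n in ['knife','bowl','pod']: print(n,[np.round(r['at'],3) for r in env.search_frame('scene',n)[:1]])
E
```

```text
t 28.8 board x,y of TCP, tip z(20 behind) above axis mm [ -0.1  60.1 152.6] Fx,Fy,Fz board [-0.  -0.3 -0.1]
tab n 1912 mean y,z [120.8  -1.5] R [107. 135.] angle(top face) -3.129
knife []
bowl [array([ 0.753, -0.06 ,  0.038])]
pod [array([ 0.633, -0.288,  0.062])]
```

View pics/s9.png

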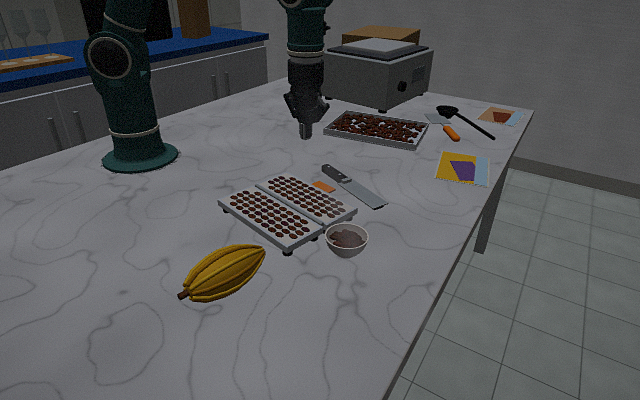

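The scene picture shows both halves open and flat, with cut beans up at (268,218) and (310,197) and the tab at (325,186). The knife, bowl and pod have not moved, and the arm is clear.

```bash
python3 -c 'from h import *
print(env.finish_job())'
```

```text
the job is handed in; nothing more can be done
None
```

The upper leaf now lies flat on the other side with its cut beans facing up; the knife, bowl and pod look unmoved in the last picture, the arm is clear, and the job was handed in at about 29 s.

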